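# Snap the hub cap home in the slicer base

## Task

The grey hub cap lies loose in the mouth of the round well on top of the white slicer base. Take the press tool from its stand and push the cap straight down with the tool's foot until it snaps under the catches and lies level and fully home, pressing gently, never harder than 25 N, or the cap cracks. Then stand the tool back in its stand; keep your fingers off the cap and leave the other things where they are.

Things in the scene. Friction and masses are not known exactly. Their poses are not given: they have to be found in the camera images.
- base: fixed low white housing of a bench slicer, 110 (x) x 130 (y) x 70 mm high, grey panel with black knob and switch on its -x side. Origin: centre of its underside, z up
- well (a point): centre of the mouth of the round well in the base's top, 70 mm above the worktop; the well is 52 mm wide, 26 mm deep, straight down. Four sprung catches stick 4 mm into it 13.5 mm below the mouth; a springy seal lies on its floor. Pressing the cap past the catches takes 7 to 14 N in the first 3 mm, then little (snap); once home the seal gives way 1.8 mm at 5 N per mm, then the stop is hard
- cap: loose grey plastic snap cap, about 40 g: disc 48 mm across, 8 mm thick, bevelled edges, and on it a central boss 22 mm across whose flat top is 18 mm above the origin (centre of the underside, z up). At first it lies level on the catches, origin 12 mm below the well's mouth, within 1 mm of its centre; snapped home, 23 mm below (boss top 5 mm below the mouth). Over 25 N cracks it
- pusher: upright press tool, 0.23 kg: steel flange 47 mm across, 6 mm thick; origin: centre of its underside, z up. Above it a wooden handle 26 mm across, from 6 to 58 mm (grip it here, 40 N or more). Below, a sleeve 18 mm across and a stem with a flat foot 22 mm across; the foot's underside is 42 to 74 mm below the origin: differs each time, not measured, hidden in the stand, does not shift in use
- stand: fixed round aluminium stand on a dark disc 90 mm across, 95 mm high, with an upright hole 36 mm wide at its top in which the tool hangs by its flange. Origin: centre of its underside
- stand_top (a point): centre of the stand's top rim, 95 mm above the worktop; the tool's origin lies here when it is in the stand
- spice_jar: loose spice jar, 44 mm across, 96 mm high, upright; bystander. Origin: centre of its underside
- tin: loose small tin, 75 mm across, 58 mm high; bystander. Origin: centre of its underside
- kitchen_timer: loose wind-up timer, 58 mm across, 46 mm high; bystander. Origin: centre of its underside
- post (a point): foot of the fixed grey rack post that rises from the worktop left of the work, 32 (x) x 42 (y) mm and 0.88 m tall: keep the arm and gripper clear of it. From it to the left (+y) a lamp batten hangs 0.56 m above the worktop at x = 0.53, over 0.43 m
Things that resemble listed ones, but are neither listed nor needed, are in the scene too. What is shaped like the pusher but green or yellow is not meant.

How it is judged:
By the outcome, as a careful person would: the job done as asked, in the order asked, and still so for the second after the job is handed in, with the robot touching nothing.
It also fails if it takes over 58 s, if anything falls off the work surface, if the arm or the gripper's body presses on something with over 40 N, if the wrist force passes 120 N, or if a joint passes its speed limit or range.

## Robot

A 7-joint arm with a two-finger parallel gripper is mounted at the origin on a cart in front of the work surface, level with it; the furniture and walls round the work are solid. World frame = base frame: x ahead of the robot, y to its left, z up, the work surface at z = 0. Lengths are in m, angles in rad, forces in N, time in s.
With the tool pointing down it reaches from about 0.425 to 0.875 m from the base axis. Payload 8.4 kg.
Tool frame: the origin (TCP) lies on the mounting face of the last link; the fingertips stand 173 mm ahead of it and the grasp point (between the pads) lies 155 mm ahead of it (bot.tcp_to_grasp is the distance from the TCP to the grasp point, in m); z points along the fingers, y is the line along which they close (so a half turn about z gives the same grasp; the last joint's range is limited). The gripper opens to 85 mm and grips with 20 to 120 N. Pads are 22 mm wide; open, the fingers measure 114 mm over their backs; the gripper's body (76 mm by 85 mm) begins 54 mm behind the grasp point. The pads swing forward as they close: fully open they stand 13 mm farther back than shut.
Start: joints at [-1.259, 0.333, 0.04, 1.465, -0.013, 1.343, -0.059], TCP at [0.26, 0.596, 0.405] pointing down, gripper open.
Joint ranges: [-2.58, 2.58], [-0.38, 2.09], [-1.3, 1.39], [0.25, 2.4], [-1.5, 4.64], [0.08, 2.09], [-2.65, 2.65]. Speed limits (rad/s): [2.22, 2.22, 2.79, 2.79, 3.14, 3.14, 3.14].

## Interface

Orientations are given as a unit quaternion [w, x, y, z].
In Python, from station import get_state, optics, sign_off, bot gives the robot as it stands.
- The arm moves only by the shell command python3 -m crank 'ROWS' [FORCE]. ROWS is JSON, a list of rows, each a list of 3 entries, a list of its own where there are three numbers: the closure, from 0 (fully open) to 1 (shut), then the shift along the tool's x, y, z normalised to -1 to 1, where 1 is 0.75 m, then the turn, a rotation vector about the tool's x, y, z normalised to -1 to 1, where 1 is 90 degrees. A call has 1 to 5 rows; each row is the pose to reach, as a shift and turn from the pose commanded when the call began, along the tool's axes at that moment; what a row does not reach only later rows make up. A row lasts 1/10 s, in which the tool goes at most 50 mm and 8.59 degrees, less where a joint would pass 70% of its speed; a pose out of reach is approached as far as the arm can. A call with a number of a shift or a turn outside -1 to 1 is refused whole. A call with a gripper value outside its range is refused whole. The fingers move at their own pace and stop on an object; FORCE is the grip in N (left out, the last holds). Time passes only in rows, so rows that repeat a pose let the fingers close. It gives the time, the measured TCP pose, the force, the opening and the grip force at its end, in the units of the state.
- get_state(): the state, without advancing time (a new reading comes with each control period).
- optics.get_image(name): name is "scene" or "side" or "wrist"; returns a dict with "pixels" (400x640x3 uint8, blue, green, red), "vertical_fov" (degrees; the focal length in pixels is half the picture's height over the tangent of half this angle, whatever the lens; pixels are square), "cx", "cy" (the principal point, pixels), "position" and "orientation" of the camera in the world; the wrist camera has in their place "hand_eye" (4x4, takes a point from camera to tool coordinates, whose origin is the TCP and whose axes are the flange's). Camera axes: x right, y up, looking along -z (the intrinsics and any distortion apply to the point x, -y, -z); pixel columns grow to the right and rows downward; lengths in m; the calibration is good to about 2 mm. A picture is of the moment at which its call begins: read the wrist's pose just before it. There is no depth.
- sign_off(): hands the job in; it is judged then, once.
The state is a dict: "time": time; "joint_pos": joint angles; "joint_velocities": joint speeds; "effort": joint torques, N m; "position": TCP position; "eef_rot": TCP orientation; "ft_force": force on the tool from outside, world axes, zero at the start; "ft_torque": the same for the moment, N m; "finger_gap": opening from 0.0 (shut) to 1.0 (fully open); "finger_force": force on a finger pad.
Only numpy, scipy, OpenCV 4.12 (cv2) and the standard library are available. Lean on these libraries where they do the work, as an engineer would, in place of code of your own. Each camera call takes 0.05 s, during which the arm holds its last target. There are 200 camera calls.

## Working session

There is one attempt and no reset: what is moved stays moved. The work goes in short steps, Python scripts to look and compute and a shell command to move; the robot and the scene stay as the last step left them, time stands still between calls to the robot, and variables do not carry over. Pictures are saved under pics/ and viewed, at most 13 in all, crops included, and the job is handed in when it is done.

```bash
ls; mkdir -p pics; python3 - <<'E'
from station import get_state, optics, bot
import cv2,numpy as np
print(get_state()); print(bot.tcp_to_grasp)
for n in ["scene","side","wrist"]:
    d=optics.get_image(n); cv2.imwrite(f"pics/{n}0.png",d["pixels"])
    print(n,{k:v for k,v in d.items() if k!="pixels"})
E
```

```text
pics
{'time': 0.0, 'joint_pos': array([-1.25917094,  0.33389637,  0.03991237,  1.46627797, -0.0134002 ,
        1.34327511, -0.05847642]), 'joint_velocities': array([ 3.27558425e-04, -5.65811388e-05,  1.44056485e-03,  2.33247765e-04,
        3.51642226e-04,  1.08334861e-03,  1.97567315e-04]), 'effort': array([-3.57814361e-05, -6.58575153e+01,  1.36558123e+00, -4.05570316e+01,
        1.68294366e-02,  1.26305249e-02, -9.02987551e-06]), 'position': array([0.2595471 , 0.59574194, 0.40382768]), 'eef_rot': array([-1.02951899e-04,  2.03985931e-01,  9.78973497e-01, -7.88545474e-04]), 'ft_force': array([ 0.48221142, -0.05854989,  0.17290693]), 'ft_torque': array([0.05740331, 0.02189183, 0.02099282]), 'finger_force': 0.0, 'finger_gap': 1.0028515799141704}
0.1547
scene {'vertical_fov': 47.030486069175865, 'cx': 322.7732898167588, 'cy': 199.1556479533538, 'position': array([0.20712699, 0.36945849, 0.9028783 ]), 'orientation': array([-0.30081142, -0.10602902,  0.33733044,  0.88570791])}
side {'vertical_fov': 47.66686499492774, 'cx': 326.54220123574106, 'cy': 202.2326923375998, 'position': array([ 0.67184887, -1.45964067,  0.56789766]), 'orientation': array([0.8267812 , 0.562098  , 0.00192697, 0.02179395])}
wrist {'vertical_fov': 60.89369730899526, 'cx': 319.1900246104202, 'cy': 200.7959540536474, 'hand_eye': array([[ 7.42798067e-04,  9.46980722e-01,  3.21289526e-01,
         8.23768779e-02],
       [ 9.99999724e-01, -6.95170741e-04, -2.62954641e-04,
         1.17285862e-03],
       [-2.56618978e-05,  3.21289633e-01, -9.46980977e-01,
         3.14256901e-02],
       [ 0.00000000e+00,  0.00000000e+00,  0.00000000e+00,
         1.00000000e+00]])}
```

View pics/scene0.png

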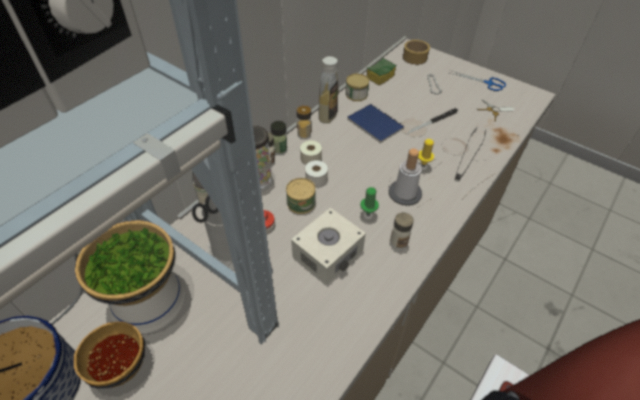

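View pics/side0.png

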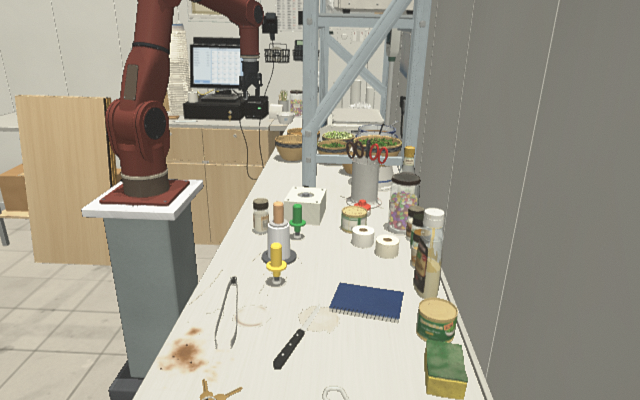

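The scene view shows the base at (328,245) with the cap in its well at (328,236), and the wooden-handled tool in the aluminium stand at (408,175). The post foot is near (262,330). In the side view the tool is at (279,215).

Candidates in the scene view are wood in the stand (412,160), green (370,203) and yellow (427,152). The wooden one fits, since green and yellow are excluded and only it hangs in the 95 mm stand. I'll confirm it in one crop.

```bash
cat > h.py <<'E'
import numpy as np,cv2
from scipy.spatial.transform import Rotation as R
from station import get_state, optics, bot
def rot(q): return R.from_quat([q[1],q[2],q[3],q[0]])
def cam(n):
    s=get_state(); d=optics.get_image(n)
    if n=="wrist":
        H=np.array(d["hand_eye"]); T=np.eye(4); T[:3,:3]=rot(s["eef_rot"]).as_matrix(); T[:3,3]=s["position"]
        M=T@H; d["C"],d["M"]=M[:3,3],M[:3,:3]
    else: d["C"],d["M"]=np.array(d["position"]),rot(d["orientation"]).as_matrix()
    d["f"]=200/np.tan(np.radians(d["vertical_fov"])/2); return d
def ray(d,u,v):
    r=d["M"]@np.array([(u-d["cx"])/d["f"],-(v-d["cy"])/d["f"],-1]); return r/np.linalg.norm(r)
def onz(d,u,v,z):
    r=ray(d,u,v); return d["C"]+r*(z-d["C"][2])/r[2]
def proj(d,p):
    q=d["M"].T@(np.array(p)-d["C"]); return d["cx"]-d["f"]*q[0]/q[2], d["cy"]+d["f"]*q[1]/q[2]
def meet(d1,p1,d2,p2):
    a,b=ray(d1,*p1),ray(d2,*p2); A=np.c_[a,-b]; t=np.linalg.lstsq(A,d2["C"]-d1["C"],rcond=None)[0]
    x,y=d1["C"]+t[0]*a,d2["C"]+t[1]*b; return (x+y)/2,np.linalg.norm(x-y)
E
python3 - <<'E'
from h import *
s=cam("scene"); t=cam("side")
for n,u,v,z in [("well",328,236,.07),("basecentre_top",328,237,.07),("base left cnr",293,241,.07),("base top cnr",330,212,.07),("right",364,241,.07),("bottom",328,268,.07),("postfoot",262,335,0),("post r",277,325,0),("standdisc",405,189,0),("handletop",413,153,.153),("jartop",404,218,.096),("tin top",301,187,.058),("green top",371,190,.06),("yellow",428,142,.06)]:
    print(n,onz(s,u,v,z).round(3))
print("side handle top",onz(t,279,203,.153).round(3), "well",onz(t,306,195,.07).round(3),"standdisc",onz(t,279,256,0).round(3),"postfoot",onz(t,310,187,0).round(3))
print(meet(s,(413,153),t,(279,203)))
c1=cv2.resize(s["pixels"][120:290,270:450],None,fx=3,fy=3,interpolation=2)[:600]
c2=cv2.resize(t["pixels"][185:298,235:320],None,fx=3,fy=4.5,interpolation=2)
c=np.zeros((510,800,3),np.uint8); c[:510,:540]=c1[:510]; c[:508,545:800]=c2[:508,:255]
cv2.imwrite("pics/crop1.png",c)
E
```

```text
well [ 0.565 -0.142  0.07 ]
basecentre_top [ 0.563 -0.14   0.07 ]
base left cnr [ 0.618 -0.083  0.07 ]
base top cnr [ 0.603 -0.202  0.07 ]
right [ 0.493 -0.181  0.07 ]
bottom [ 0.514 -0.074  0.07 ]
postfoot [0.55  0.104 0.   ]
post r [0.54  0.068 0.   ]
standdisc [ 0.526 -0.438  0.   ]
handletop [ 0.516 -0.415  0.153]
jartop [ 0.448 -0.273  0.096]
tin top [ 0.715 -0.231  0.058]
green top [ 0.57  -0.329  0.06 ]
yellow [ 0.544 -0.577  0.06 ]
side handle top [ 0.524 -0.428  0.153] well [ 0.568 -0.147  0.07 ] standdisc [ 0.52  -0.418  0.   ] postfoot [0.562 0.122 0.   ]
(array([ 0.52049087, -0.41913079,  0.14885543]), np.float64(0.004494850476070155))
```

View pics/crop1.png

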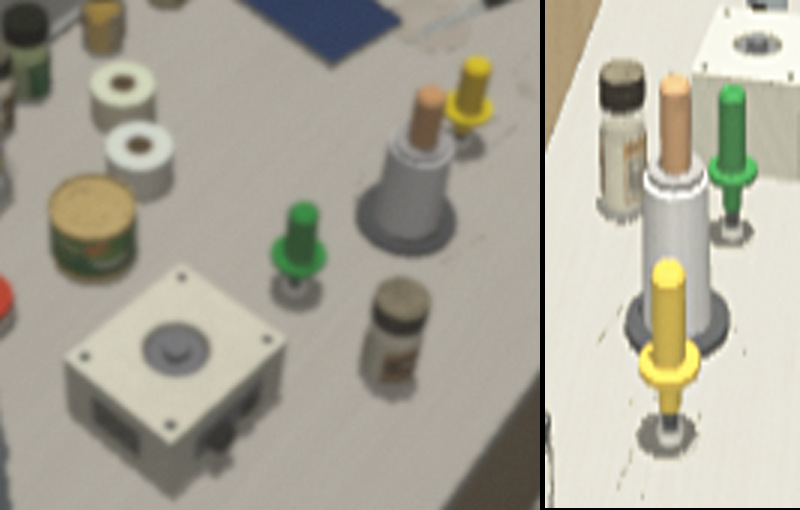

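The crop confirms the wooden-handled tool hanging in the stand. Stand is at about (0.52,-0.42) and the well at about (0.566,-0.144). The two views agree within about 1 cm, to be refined with the wrist camera. I'll retract radially first, then swing around inside the post.

```bash
python3 -m crank '[[1,[0,-0.293,0],[0,0,0]],[1,[0,-0.293,0],[0,0,0]],[1,[0,-0.293,0],[0,0,0]],[1,[0,-0.293,0],[0,0,0]],[1,[0,-0.293,0],[0,0,0]]]'; python3 - <<'E'
from h import *
s=get_state(); p=s["position"]; print(p,np.hypot(p[0],p[1]),s["joint_pos"].round(3))
print(rot(s["eef_rot"]).as_matrix().round(3))
d=cam("scene"); cv2.imwrite("pics/s1.png",d["pixels"])
c=cv2.resize(d["pixels"][270:370,200:320],None,fx=5,fy=5,interpolation=2)
cv2.imwrite("pics/post.png",c)
E
```

```text
time: 0.75
position: [0.1706, 0.3912, 0.4046]
eef_rot: [-0.0, 0.204, 0.979, -0.0]
ft_force: [-0.1, 1.2, 0.5]
finger_gap: 0.146
finger_force: 0.0
[0.17059232 0.39115209 0.40459287] 0.4267337514689082 [-1.268 -0.124  0.004  1.969  0.     1.297 -0.105]
[[-0.917  0.399 -0.   ]
 [ 0.399  0.917 -0.001]
 [-0.    -0.001 -1.   ]]
```

View pics/post.png

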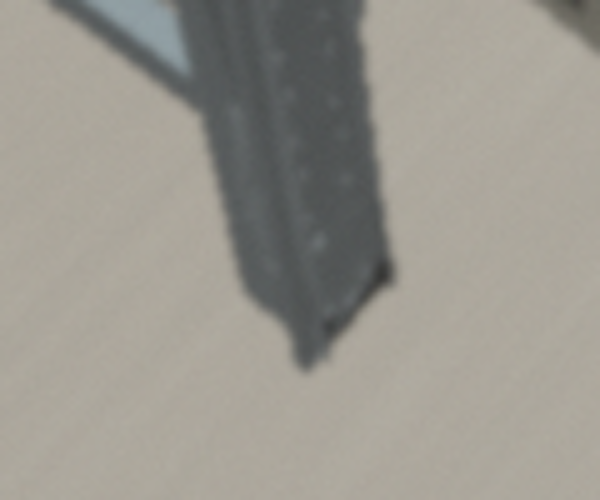

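```bash
python3 -m crank '[[1,[-0.0649,-0.0037,0],[0,0,0.0722]],[1,[-0.129,-0.0147,0],[0,0,0.1444]],[1,[-0.1914,-0.0329,0],[0,0,0.2167]],[1,[-0.2513,-0.058,0],[0,0,0.2889]],[1,[-0.308,-0.0899,0],[0,0,0.3611]]]'; python3 - <<'E'
from h import *
s=get_state(); p=s["position"]; print(p,np.hypot(p[0],p[1]),s["joint_pos"].round(3))
d=cam("scene"); cv2.imwrite("pics/s2.png",d["pixels"])
for q in [(261,343.6),(278.4,325.6),(249,328)]: print(onz(d,*q,0).round(3))
E
```

```text
time: 1.3
position: [0.3581, 0.239, 0.4049]
eef_rot: [0.0, 0.472, 0.882, 0.0]
ft_force: [0.8, 0.5, -0.5]
finger_gap: 0.0
finger_force: 0.0
[0.35813751 0.23895927 0.40489844] 0.4305392081163743 [-1.001 -0.139  0.283  1.974  0.04   1.3   -0.144]
[0.539 0.119 0.   ]
[0.537 0.067 0.   ]
[0.582 0.109 0.   ]
```

View pics/s2.png

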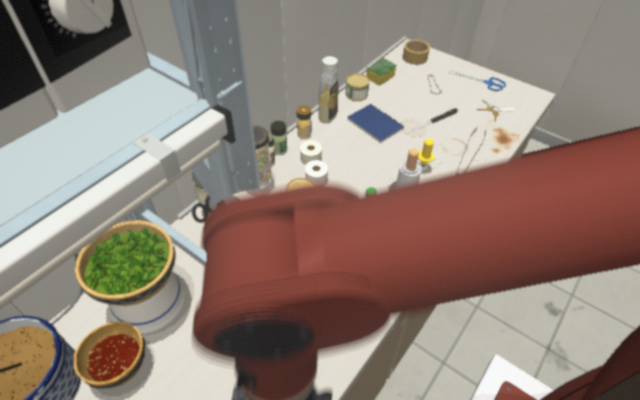

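The forearm reaches out from the right and the wrist joint is at about (260,270). The post lies behind it with its near face at x≈0.537. I'll tuck in a few centimetres more before passing it.

```bash
python3 -m crank '[[1,[0,-0.04,0],[0,0,0]],[1,[0,-0.04,0],[0,0,0]]]'; python3 -m crank '[[1,[-0.0604,-0.0034,0],[0,0,0.0722]],[1,[-0.12,-0.0137,0],[0,0,0.1444]]]';  python3 - <<'E'
from h import *
s=get_state(); p=s["position"]; print(p,np.hypot(p[0],p[1]),s["joint_pos"].round(3),np.degrees(np.arctan2(p[1],p[0])))
d=cam("side"); cv2.imwrite("pics/t2.png",cv2.resize(d["pixels"][:200,60:400],None,fx=2.3,fy=2.3))
E
```

```text
time: 1.55
position: [0.3309, 0.222, 0.4046]
eef_rot: [-0.0, 0.471, 0.882, -0.0]
ft_force: [-0.4, -0.1, 0.5]
finger_gap: -0.001
finger_force: 0.0
time: 1.75
position: [0.3741, 0.1433, 0.405]
eef_rot: [0.0, 0.567, 0.824, 0.0]
ft_force: [1.5, -0.4, -0.4]
finger_gap: -0.001
finger_force: 0.0
[0.3740941  0.14326548 0.40502752] 0.40058881129968443 [-0.902 -0.224  0.367  2.034  0.083  1.317 -0.199] 20.9551624243514
```

View pics/t2.png

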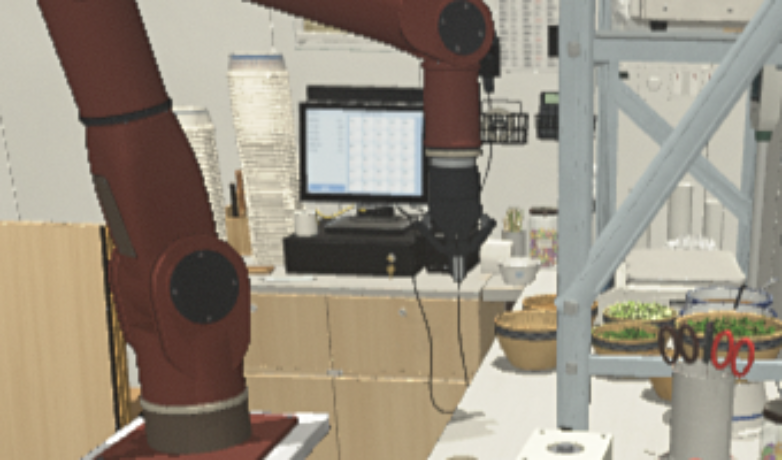

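```bash
python3 -m crank '[[1,[-0.0604,-0.0034,0],[0,0,0.0722]],[1,[-0.12,-0.0137,0],[0,0,0.1444]],[1,[-0.178,-0.0306,0],[0,0,0.2167]],[1,[-0.2337,-0.054,0],[0,0,0.2889]],[1,[-0.2865,-0.0836,0],[0,0,0.3611]]]'; python3 -m crank '[[0,[-0.0604,-0.0034,0],[0,0,0.0722]],[0,[-0.12,-0.0137,0],[0,0,0.1444]],[0,[-0.178,-0.0306,0],[0,0,0.2167]],[0,[-0.2337,-0.054,0],[0,0,0.2889]]]' ; python3 -m crank '[[0,[0,0.29,0],[0,0,0]],[0,[0,0.29,0],[0,0,0]],[0,[0,0.29,0],[0,0,0]],[0,[0,0.29,0],[0,0,0]],[0,[0,0.29,0],[0,0,0]]]';python3 -m crank '[[0,[0,0,0],[0,0,0]],[0,[0,0,0],[0,0,0]],[0,[0,0,0],[0,0,0]]]'; python3 - <<'E'
from h import *
s=get_state(); p=s["position"]; print(p,np.hypot(p[0],p[1]),s["joint_pos"].round(3),np.degrees(np.arctan2(p[1],p[0])))
d=cam("wrist"); cv2.imwrite("pics/w1.png",d["pixels"])
for h in [(.52,-.42,.153),(.52,-.42,.095)]: print(proj(d,h))
E
```

```text
time: 2.3
position: [0.3922, -0.0815, 0.405]
eef_rot: [0.0, 0.776, 0.631, 0.0]
ft_force: [0.9, -0.6, 0.9]
finger_gap: -0.004
finger_force: 0.0
time: 2.7
position: [0.3167, -0.2451, 0.4052]
eef_rot: [0.001, 0.898, 0.44, 0.0]
ft_force: [1.5, -0.3, 0.4]
finger_gap: 0.683
finger_force: 0.0
time: 3.2
position: [0.4927, -0.3759, 0.4044]
eef_rot: [0.001, 0.896, 0.444, -0.0]
ft_force: [0.6, 0.3, 2.6]
finger_gap: 1.001
finger_force: 0.0
time: 3.5
position: [0.4891, -0.376, 0.4052]
eef_rot: [0.0, 0.897, 0.442, 0.0]
ft_force: [-0.2, 0.8, -0.2]
finger_gap: 1.002
finger_force: 0.0
[ 0.48905611 -0.37600536  0.40521551] 0.6168921333962978 [-0.201  0.402  1.036  1.588 -0.352  1.354  0.221] -37.55448346467321
(np.float64(391.2406360638045), np.float64(234.41570290162875))
(np.float64(377.8197457691142), np.float64(206.81327428897902))
```

View pics/w1.png

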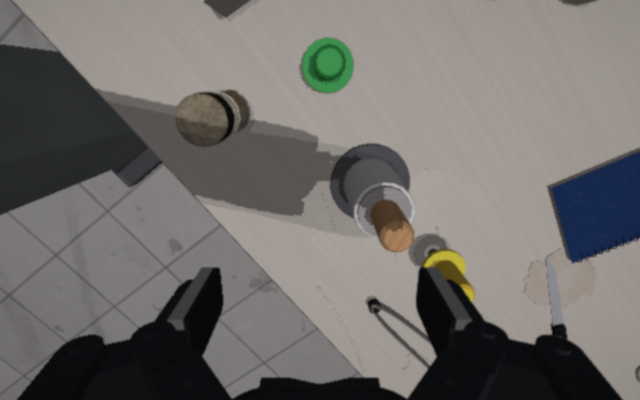

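Handle top centre is near (398,236), the flange ring near (385,209), the yellow one at (450,268) and the green one at (328,64). Next I'll measure the wooden handle precisely by mask.

```bash
cat > m.py <<'E'
from h import *
from scipy.optimize import least_squares
s=get_state(); d=cam("wrist"); im=d["pixels"]
hsv=cv2.cvtColor(im,cv2.COLOR_BGR2HSV)
m=cv2.inRange(hsv,(5,70,90),(16,255,255)); m[:, :300]=0; m[:,440:]=0
n,l,st,c=cv2.connectedComponentsWithStats(m); k=1+np.argmax(st[1:,4]); print(st[k],c[k])
m=(l==k).astype(np.uint8)
# bright top face
v=hsv[...,2]; print("V pct",np.percentile(v[m>0],[10,50,90]))
t=((v>150)&(m>0)).astype(np.uint8); n,l,st,c=cv2.connectedComponentsWithStats(t); k=1+np.argmax(st[1:,4]); print("top",st[k],c[k],onz(d,*c[k],.153))
print("exp dia px",26e-3*d["f"]/np.linalg.norm(d["C"]-onz(d,*c[k],.153)))
w=cv2.inRange(hsv,(0,0,170),(179,60,255)); w[:150]=0;w[270:]=0;w[:,:340]=0;w[:,420:]=0
p=cv2.findNonZero(cv2.morphologyEx(w,cv2.MORPH_CLOSE,np.ones((3,3))))
e=cv2.fitEllipse(cv2.convexHull(p)); print("rim",e,onz(d,*e[0],.101),"expdia",47e-3*d["f"]/np.linalg.norm(d["C"]-onz(d,*e[0],.1)))
E
python3 m.py
```

```text
[379 221  35  31 831] [396.70156438 236.14801444]
V pct [ 99. 157. 167.]
top [385 227  27  24 464] [398.27801724 239.33405172] [ 0.5220094  -0.42618179  0.153     ]
exp dia px 35.22836737256951
rim ((380.48785400390625, 223.82022094726562), (52.3857307434082, 103.64160919189453), 32.41444778442383) [ 0.51366134 -0.4318159   0.101     ] expdia 52.95866861911731
```

```bash
python3 -m crank '[[0,[-0.024,0.073,0.053],[0,0,0]],[0,[-0.024,0.073,0.053],[0,0,0]],[0,[-0.024,0.073,0.053],[0,0,0]],[0,[-0.024,0.073,0.053],[0,0,0]]]'; sed -i 's/m\[:, :300\]=0; m\[:,440:\]=0//' m.py; python3 - <<'E'
from h import *
s=get_state(); print(s["position"],s["joint_pos"].round(3))
d=cam("wrist"); cv2.imwrite("pics/w2.png",d["pixels"])
print(proj(d,(.5215,-.4235,.153)),proj(d,(.5215,-.4235,.095)))
E
```

```text
time: 4.0
position: [0.5215, -0.4233, 0.3664]
eef_rot: [0.0, 0.897, 0.442, 0.001]
ft_force: [0.8, -0.0, 0.4]
finger_gap: 1.0
finger_force: 0.0
[ 0.52148067 -0.42328511  0.36639186] [-0.048  0.552  0.967  1.493 -0.461  1.337  0.301]
(np.float64(318.73907649158446), np.float64(237.40980935306382)) (np.float64(318.70187724737514), np.float64(204.69878312884845))
```

View pics/w2.png

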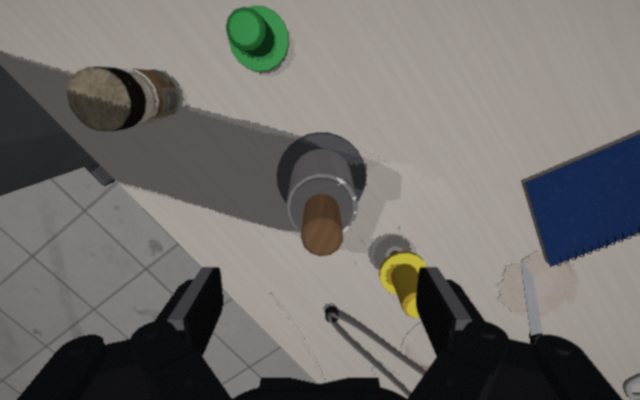

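Handle top at (322,236) and flange at (321,204), against projections of (319,237) and (319,205). The axis is right to about 2 mm, so I add 1.5 mm along tool y, descend and grip.

```bash
python3 -m crank '[[0,[0,0.002,0.05],[0,0,0]],[0,[0,0.002,0.09],[0,0,0]],[0,[0,0.002,0.1076],[0,0,0]],[0,[0,0.002,0.1076],[0,0,0]]]' 60;  python3 -m crank '[[0.9,[0,0,0],[0,0,0]],[0.9,[0,0,0],[0,0,0]],[0.9,[0,0,0],[0,0,0]],[0.9,[0,0,0],[0,0,0]],[0.9,[0,0,0],[0,0,0]]]' 60; python3 -m crank '[[0.9,[0,0,0],[0,0,0]],[0.9,[0,0,0],[0,0,0]],[0.9,[0,0,0],[0,0,0]]]'
```

```text
time: 4.45
position: [0.5231, -0.4235, 0.2839]
eef_rot: [-0.001, 0.897, 0.442, -0.0]
ft_force: [-0.0, -0.2, 0.6]
finger_gap: 1.002
finger_force: 0.0
time: 4.95
position: [0.5234, -0.4248, 0.2852]
eef_rot: [0.0, 0.897, 0.442, 0.0]
ft_force: [-1.0, 1.3, 6.1]
finger_gap: 0.286
finger_force: 58.7
time: 5.25
position: [0.5234, -0.4248, 0.2852]
eef_rot: [0.0, 0.897, 0.442, 0.0]
ft_force: [-1.0, 1.6, 6.4]
finger_gap: 0.288
finger_force: 58.7
```

```bash
python3 -m crank '[[0.9,[0,0,-0.03],[0,0,0]],[0.9,[0,0,-0.07],[0,0,0]],[0.9,[0,0,-0.13],[0,0,0]],[0.9,[0,0,-0.2],[0,0,0]],[0.9,[0,0,-0.2],[0,0,0]]]'; python3 -m crank '[[0.9,[0,0,0],[0,0,0]],[0.9,[0,0,0],[0,0,0]]]'; python3 - <<'E'
from h import *
s=get_state(); p=s["position"]; print(p,s["ft_force"],s["ft_torque"],s["joint_pos"].round(3))
d=cam("side"); o=[p[0],p[1],p[2]-.1902]; print(proj(d,o),[proj(d,[o[0],o[1],o[2]-h])[1] for h in (.042,.074)])
u,v=map(int,proj(d,o)); print(u,v)
a=d["pixels"][v-60:v+70,u-50:u+50]; cv2.imwrite("pics/foot.png",cv2.resize(a,None,fx=4.5,fy=4.5,interpolation=2))
cv2.imwrite("pics/side3.png",d["pixels"])
E
```

```text
time: 5.75
position: [0.523, -0.426, 0.441]
eef_rot: [0.004, 0.897, 0.442, 0.002]
ft_force: [0.6, -1.0, -2.8]
finger_gap: 0.291
finger_force: 59.6
time: 5.95
position: [0.5232, -0.4241, 0.4325]
eef_rot: [-0.001, 0.897, 0.442, -0.0]
ft_force: [1.3, -0.4, -2.8]
finger_gap: 0.29
finger_force: 59.6
[ 0.52324902 -0.42413808  0.43251901] [ 1.29236587 -0.3922847  -2.84301053] [-0.01933747 -0.03868107 -0.06039031] [-0.048  0.52   0.993  1.393 -0.432  1.459  0.276]
(np.float64(278.2654183990744), np.float64(167.8209994912796)) [np.float64(184.34649104161053), np.float64(196.62936557677122)]
278 167
```

View pics/foot.png

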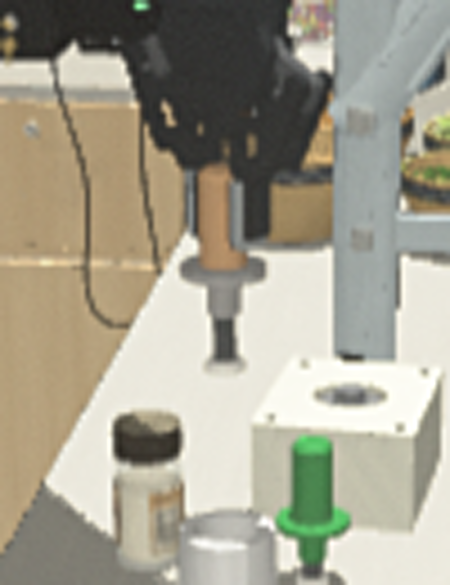

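The tool is held upright. In the crop the flange is at row ~275 and the foot bottom at row ~372, so the foot is about 52 mm below the flange (±4). I'll move to a hover beside the well so the wrist camera sees it past the tool.

```bash
python3 -m crank '[[0.9,[0.265,-0.1825,0],[0,0,0]],[0.9,[0.265,-0.1825,0],[0,0,0]],[0.9,[0.265,-0.1825,0],[0,0,0]],[0.9,[0.265,-0.1825,0.0],[0,0,0]],[0.9,[0.265,-0.1825,0.0],[0,0,0]]]'; python3 -m crank '[[0.9,[0,0,0.02],[0,0,0]],[0.9,[0,0,0.04],[0,0,0]],[0.9,[0,0,0.04],[0,0,0]],[0.9,[0,0,0.04],[0,0,0]]]'; python3 - <<'E'
from h import *
s=get_state(); p=s["position"]; print(p,s["ft_force"],rot(s["eef_rot"]).as_matrix().round(4),s["joint_pos"].round(3))
d=cam("wrist"); print(proj(d,(.566,-.144,.07)))
cv2.imwrite("pics/w3.png",d["pixels"])
for n in ("scene","side"): cv2.imwrite(f"pics/{n}4.png",cam(n)["pixels"])
E
```

```text
time: 6.5
position: [0.5357, -0.1801, 0.4325]
eef_rot: [-0.001, 0.897, 0.443, -0.001]
ft_force: [1.2, 0.1, -1.5]
finger_gap: 0.287
finger_force: 59.9
time: 6.9
position: [0.5352, -0.1851, 0.4037]
eef_rot: [-0.0, 0.898, 0.441, -0.001]
ft_force: [0.1, -0.1, -2.2]
finger_gap: 0.29
finger_force: 59.9
[ 0.53515727 -0.18505073  0.40369544] [ 0.11279996 -0.08846569 -2.22931825] [[ 6.115e-01  7.912e-01 -1.800e-03]
 [ 7.912e-01 -6.115e-01 -8.000e-04]
 [-1.700e-03 -9.000e-04 -1.000e+00]] [-0.647  0.258  1.073  1.713 -0.233  1.311 -0.185]
(np.float64(318.6009931076561), np.float64(124.23533092428087))
```

View pics/w3.png

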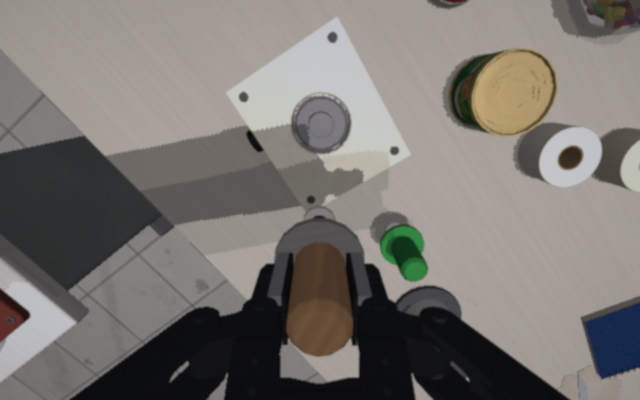

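The well mouth is at about (321,123), the boss at (320,126), and the foot peeks out at (318,213). The four top screws are at (243,97), (333,37), (394,151) and (311,200).

```bash
python3 - <<'E'
from h import *
d=cam("wrist"); g=cv2.cvtColor(d["pixels"],cv2.COLOR_BGR2GRAY); s=get_state()
roi=g[85:165,280:365]
m=(roi<155).astype(np.uint8)
for th in (110,125,140,155):
    cs,_=cv2.findContours((roi<th).astype(np.uint8),cv2.RETR_EXTERNAL,cv2.CHAIN_APPROX_NONE)
    for c in cs:
        if cv2.contourArea(c)>1000:
            e=cv2.fitEllipse(cv2.convexHull(c)); u,v=e[0][0]+280,e[0][1]+85; print(th,(u,v),e[1],onz(d,u,v,.07))
print("expected dia",52e-3*d["f"]/np.linalg.norm(d["C"]-[.566,-.144,.07]))
h=cv2.HoughCircles(cv2.resize(roi,None,fx=4,fy=4,interpolation=2),cv2.HOUGH_GRADIENT,1,20,param1=60,param2=20,minRadius=35,maxRadius=65)
print("boss",[( x/4+280,y/4+85,r/4,onz(d,x/4+280,y/4+85,.076).round(4)) for x,y,r in (h[0][:3] if h is not None else [])])
P=[onz(d,*q,.07) for q in [(243,97),(333,37),(394,151),(311,200)]]; print("screws",np.mean(P,0),[np.linalg.norm(P[i]-P[(i+1)%4]).round(3) for i in range(4)])
p=s["position"]; z=rot(s["eef_rot"]).as_matrix()[:,2]
print(p,"foot expected px",proj(d,p+z*(.1902+.052)),"flange",proj(d,p+z*.1902), s["joint_pos"][0])
E
```

```text
110 (319.20111083984375, 125.54034805297852) (55.96597671508789, 58.59202575683594) [ 0.56683925 -0.14509049  0.07      ]
125 (319.16234588623047, 125.32338333129883) (57.238929748535156, 60.574398040771484) [ 0.56692626 -0.14492203  0.07      ]
140 (311.7720069885254, 133.6404151916504) (62.2739372253418, 85.96467590332031) [ 0.55736517 -0.14664764  0.07      ]
155 (311.82328033447266, 133.19993591308594) (63.8295783996582, 86.28068542480469) [ 0.55763776 -0.14637246  0.07      ]
expected dia 58.002178462291916
boss []
screws [ 0.56840792 -0.14533143  0.07      ] [np.float64(0.089), np.float64(0.108), np.float64(0.088), np.float64(0.109)]
[ 0.53570847 -0.18465537  0.40471527] foot expected px (np.float64(318.866734715016), np.float64(218.1062030374526)) flange (np.float64(318.8104952762373), np.float64(254.97079122947784)) -0.6474969460262556
```

```bash
python3 -m crank '[[0.9,[0.0676,0.0005,0],[0,0,0]],[0.9,[0.0676,0.0005,0],[0,0,0]],[0.9,[0.0676,0.0005,0.04],[0,0,0]],[0.9,[0.0676,0.0005,0.072],[0,0,0]],[0.9,[0.0676,0.0005,0.072],[0,0,0]]]'; python3 -m crank '[[0.9,[0,0,0],[0,0,0]],[0.9,[0,0,0],[0,0,0]],[0.9,[0,0,0],[0,0,0]]]'; python3 - <<'E'
from h import *
for i in range(1): s=get_state(); print(s["position"],s["ft_force"])
d=cam("side"); p=s["position"]; o=p-[0,0,.1902]; u,v=map(int,proj(d,o)); print(u,v,[proj(d,o-[0,0,h]) for h in (.042,.052,.074)])
a=d["pixels"][v-40:v+50,u-50:u+50]; cv2.imwrite("pics/foot2.png",cv2.resize(a,None,fx=6,fy=6,interpolation=2))
E
```

```text
time: 7.6
position: [0.5662, -0.1432, 0.3478]
eef_rot: [-0.001, 0.897, 0.442, -0.002]
ft_force: [-0.0, 0.4, -2.3]
finger_gap: 0.286
finger_force: 59.8
time: 7.9
position: [0.5674, -0.1439, 0.3517]
eef_rot: [0.0, 0.897, 0.442, 0.001]
ft_force: [-0.1, -0.1, -2.4]
finger_gap: 0.286
finger_force: 59.9
[ 0.56737098 -0.14392504  0.35166533] [-0.0785786  -0.13854901 -2.37105787]
305 166 [(np.float64(305.81499386080736), np.float64(179.52518856139483)), (np.float64(305.8005035227271), np.float64(182.60318613847727)), (np.float64(305.7688925018741), np.float64(189.31791184440002))]
```

View pics/foot2.png

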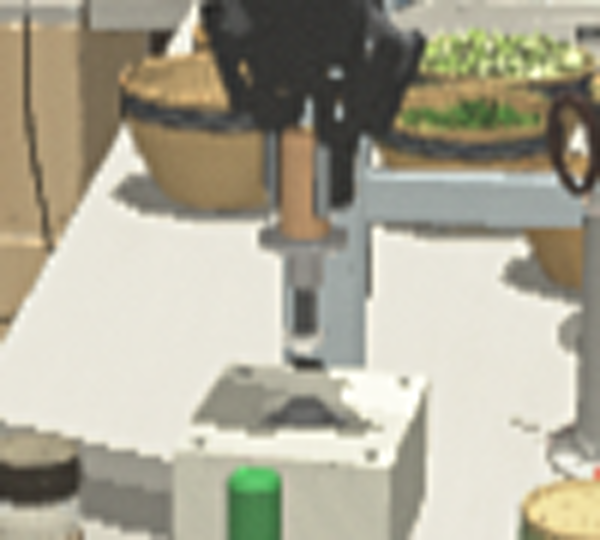

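The foot bottom at row ~352 of the crop gives a foot length of about 53–56 mm, so contact should come near TCP z ≈ 0.32. I'll approach, then go down in 1 mm steps.

```bash
python3 -m crank '[[0.9,[0,0,0.014],[0,0,0]],[0.9,[0,0,0.026],[0,0,0]],[0.9,[0,0,0.026],[0,0,0]],[0.9,[0,0,0.026],[0,0,0]]]' | grep -E "pos|ft"; for k in 1 2 3 4; do python3 -m crank '[[0.9,[0,0,0.00133],[0,0,0]],[0.9,[0,0,0.00133],[0,0,0]]]' | grep -E "pos|ft"; done
```

```text
position: [0.5668, -0.1436, 0.3303]
ft_force: [-0.6, -0.4, -2.0]
position: [0.5671, -0.1436, 0.3299]
ft_force: [0.3, 0.2, -1.8]
position: [0.567, -0.1436, 0.3288]
ft_force: [-0.4, 0.3, -2.3]
position: [0.567, -0.1435, 0.3277]
ft_force: [-1.0, 0.5, -2.3]
position: [0.567, -0.1436, 0.3267]
ft_force: [-0.1, -0.6, -2.1]
```

```bash
python3 -m crank '[[0.9,[0,0,0.00133],[0,0,0]],[0.9,[0,0,0.00133],[0,0,0]]]' | grep -E "pos|ft"; python3 -m crank '[[0.9,[0,0,0.00133],[0,0,0]],[0.9,[0,0,0.00133],[0,0,0]]]' | grep -E "pos|ft"; python3 -m crank '[[0.9,[0,0,0.00133],[0,0,0]],[0.9,[0,0,0.00133],[0,0,0]]]' | grep -E "pos|ft"; python3 -m crank '[[0.9,[0,0,0.00133],[0,0,0]],[0.9,[0,0,0.00133],[0,0,0]]]' | grep -E "pos|ft"
```

```text
position: [0.567, -0.1436, 0.3257]
ft_force: [-0.3, 0.2, -2.2]
position: [0.567, -0.1435, 0.3247]
ft_force: [0.4, -0.0, -2.6]
position: [0.567, -0.1436, 0.3237]
ft_force: [-0.1, 0.9, -1.3]
position: [0.567, -0.1435, 0.3227]
ft_force: [0.4, 0.1, -3.0]
```

```bash
python3 -m crank '[[0.9,[0,0,0.00133],[0,0,0]],[0.9,[0,0,0.00133],[0,0,0]]]' | grep -E "pos|ft"; python3 -m crank '[[0.9,[0,0,0.00133],[0,0,0]],[0.9,[0,0,0.00133],[0,0,0]]]' | grep -E "pos|ft"; python3 -m crank '[[0.9,[0,0,0.00133],[0,0,0]],[0.9,[0,0,0.00133],[0,0,0]]]' | grep -E "pos|ft"
```

```text
position: [0.567, -0.1436, 0.3217]
ft_force: [-0.2, -0.3, -2.0]
position: [0.567, -0.1435, 0.3207]
ft_force: [1.4, 0.4, -2.8]
position: [0.5671, -0.1436, 0.3198]
ft_force: [-0.0, -0.7, -1.7]
```

```bash
python3 -m crank '[[0.9,[0,0,0.00133],[0,0,0]],[0.9,[0,0,0.00133],[0,0,0]]]' | grep -E "pos|ft"; python3 -m crank '[[0.9,[0,0,0.00133],[0,0,0]],[0.9,[0,0,0.00133],[0,0,0]]]' | grep -E "pos|ft"; python3 -m crank '[[0.9,[0,0,0.00133],[0,0,0]],[0.9,[0,0,0.00133],[0,0,0]]]' | grep -E "pos|ft"
```

```text
position: [0.5671, -0.1437, 0.3191]
ft_force: [-0.6, 0.2, 2.4]
position: [0.5672, -0.1437, 0.318]
ft_force: [0.9, -1.3, 2.7]
position: [0.5671, -0.1437, 0.3169]
ft_force: [0.6, -0.0, 1.6]
```

Contact was at TCP z ≈ 0.3193, so the cap should be home near 0.3083.

```bash
python3 -m crank '[[0.9,[0,0,0.00133],[0,0,0]],[0.9,[0,0,0.00133],[0,0,0]]]' | grep -E "pos|ft"; python3 -m crank '[[0.9,[0,0,0.00133],[0,0,0]],[0.9,[0,0,0.00133],[0,0,0]]]' | grep -E "pos|ft"; python3 -m crank '[[0.9,[0,0,0.00133],[0,0,0]],[0.9,[0,0,0.00133],[0,0,0]]]' | grep -E "pos|ft"
```

```text
position: [0.567, -0.1435, 0.3156]
ft_force: [0.6, -0.1, 0.1]
position: [0.5669, -0.1435, 0.3145]
ft_force: [0.6, 0.3, 0.2]
position: [0.5668, -0.1435, 0.3135]
ft_force: [0.1, -0.5, -0.2]
```

```bash
python3 -m crank '[[0.9,[0,0,0.00133],[0,0,0]],[0.9,[0,0,0.00133],[0,0,0]]]' | grep -E "pos|ft"; python3 -m crank '[[0.9,[0,0,0.00133],[0,0,0]],[0.9,[0,0,0.00133],[0,0,0]]]' | grep -E "pos|ft"; python3 -m crank '[[0.9,[0,0,0.00133],[0,0,0]],[0.9,[0,0,0.00133],[0,0,0]]]' | grep -E "pos|ft"; python3 -m crank '[[0.9,[0,0,0.00133],[0,0,0]],[0.9,[0,0,0.00133],[0,0,0]]]' | grep -E "pos|ft"
```

```text
position: [0.5667, -0.1434, 0.3123]
ft_force: [-0.6, -0.2, -2.1]
position: [0.5668, -0.1435, 0.3115]
ft_force: [0.0, 0.6, -2.1]
position: [0.5669, -0.1436, 0.3106]
ft_force: [-0.8, -0.1, -1.8]
position: [0.5669, -0.1436, 0.3097]
ft_force: [-0.1, -0.0, -1.3]
```

```bash
python3 -m crank '[[0.9,[0,0,0.00133],[0,0,0]],[0.9,[0,0,0.00133],[0,0,0]]]' | grep -E "pos|ft"; python3 -m crank '[[0.9,[0,0,0.001],[0,0,0]],[0.9,[0,0,0.001],[0,0,0]]]' | grep -E "pos|ft";  python3 -m crank '[[0.9,[0,0,0.00067],[0,0,0]],[0.9,[0,0,0.00067],[0,0,0]]]' | grep -E "pos|ft"
```

```text
position: [0.567, -0.1436, 0.3089]
ft_force: [-0.6, 0.3, -0.3]
position: [0.5671, -0.1437, 0.3083]
ft_force: [-0.9, 1.1, 1.6]
position: [0.5671, -0.1437, 0.3079]
ft_force: [-1.1, 0.1, 4.2]
```

```bash
python3 -m crank '[[0.9,[0,0,0.0005],[0,0,0]],[0.9,[0,0,0.0005],[0,0,0]],[0.9,[0,0,0.0005],[0,0,0]]]' | grep -E "pos|ft"; python3 -m crank '[[0.9,[0,0,-0.01],[0,0,0]],[0.9,[0,0,-0.05],[0,0,0]],[0.9,[0,0,-0.11],[0,0,0]],[0.9,[-0.067,0,-0.15],[0,0,0]],[0.9,[-0.067,0,-0.15],[0,0,0]]]'; python3 -m crank '[[0.9,[0,0,0],[0,0,0]],[0.9,[0,0,0],[0,0,0]]]'; python3 - <<'E'
from h import *
d=cam("wrist"); c=(.567,-.1445); s=get_state(); print(s["position"])
u,v=map(int,proj(d,(*c,.07))); print(u,v)
a=cv2.resize(d["pixels"][max(v-60,0):v+60,u-80:u+80],None,fx=5,fy=5,interpolation=2); cv2.imwrite("pics/cap.png",a)
E
```

```text
position: [0.5671, -0.1436, 0.3075]
ft_force: [-1.2, 0.6, 6.2]
time: 13.95
position: [0.5341, -0.1886, 0.4232]
eef_rot: [0.002, 0.898, 0.439, 0.001]
ft_force: [-0.7, -1.4, -3.2]
finger_gap: 0.288
finger_force: 60.1
time: 14.15
position: [0.5365, -0.1826, 0.419]
eef_rot: [-0.001, 0.897, 0.442, -0.0]
ft_force: [0.4, -0.3, -2.6]
finger_gap: 0.29
finger_force: 60.1
[ 0.53675828 -0.1821225   0.41869865]
320 126
```

View pics/cap.png

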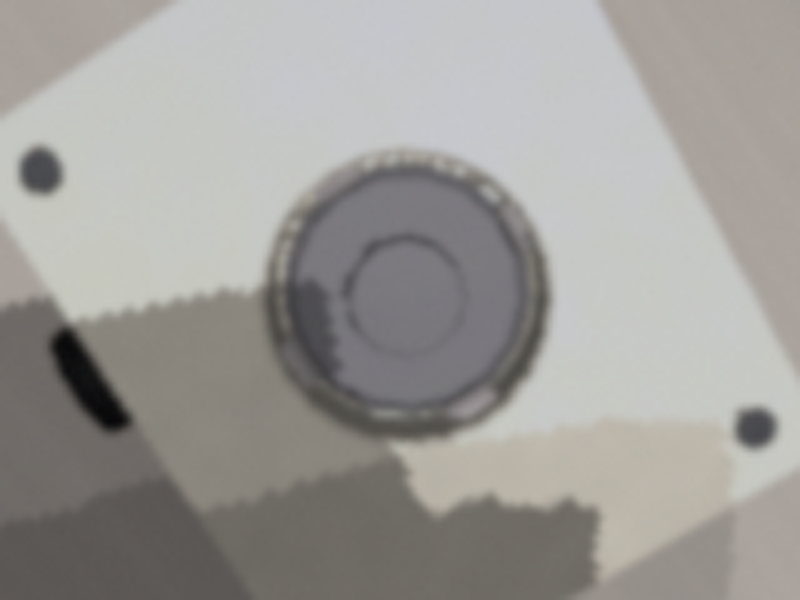

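The cap lies deep, level and concentric (disc centre ≈ (408,285) in the crop), and the catches show above its rim. Peak press was about 9 N. Now back to above the stand.

```bash
python3 -m crank '[[0.9,[-0.267,0.183,-0.02],[0,0,0]],[0.9,[-0.267,0.183,-0.02],[0,0,0]],[0.9,[-0.267,0.183,-0.02],[0,0,0]],[0.9,[-0.267,0.183,-0.02],[0,0,0]],[0.9,[-0.267,0.183,-0.02],[0,0,0]]]'; python3 -m crank '[[0.9,[0,0,0],[0,0,0]],[0.9,[0,0,0],[0,0,0]],[0.9,[0,0,0],[0,0,0]]]'; python3 - <<'E'
from h import *
s=get_state(); p=s["position"]; M=rot(s["eef_rot"]).as_matrix(); print(p,M[:,2]); e=np.array([.5234,-.4248,.2852])-p; print((M.T@e/.75).round(4))
E
```

```text
time: 14.7
position: [0.5239, -0.4272, 0.4327]
eef_rot: [-0.001, 0.897, 0.443, -0.001]
ft_force: [0.8, -0.1, -0.3]
finger_gap: 0.286
finger_force: 60.1
time: 15.0
position: [0.5246, -0.4244, 0.4333]
eef_rot: [-0.001, 0.897, 0.443, -0.0]
ft_force: [1.1, 0.3, -2.4]
finger_gap: 0.287
finger_force: 60.4
[ 0.52459275 -0.42436154  0.43327935] [-0.00141288  0.00162253 -0.99999769]
[-0.0015 -0.0005  0.1974]
```

Error is about 1 mm. I'll correct it and lower in stages, watching the force.

```bash
python3 -m crank '[[0.9,[-0.0014,-0.0006,0.05],[0,0,0]],[0.9,[-0.0014,-0.0006,0.08],[0,0,0]],[0.9,[-0.0014,-0.0006,0.11],[0,0,0]],[0.9,[-0.0014,-0.0006,0.13],[0,0,0]],[0.9,[-0.0014,-0.0006,0.13],[0,0,0]]]'; python3 -m crank '[[0.9,[0,0,0.03],[0,0,0]],[0.9,[0,0,0.055],[0,0,0]],[0.9,[0,0,0.06],[0,0,0]],[0.9,[0,0,0.06],[0,0,0]]]'
```

```text
time: 15.5
position: [0.5231, -0.4242, 0.3349]
eef_rot: [-0.002, 0.896, 0.443, -0.001]
ft_force: [0.0, 0.8, -2.6]
finger_gap: 0.288
finger_force: 60.4
time: 15.9
position: [0.5227, -0.4261, 0.2928]
eef_rot: [0.0, 0.897, 0.442, 0.0]
ft_force: [-0.7, 0.5, -2.0]
finger_gap: 0.288
finger_force: 60.4
```

```bash
python3 -m crank '[[0.9,[0,0,0.004],[0,0,0]],[0.9,[0,0,0.006],[0,0,0]],[0.9,[0,0,0.006],[0,0,0]]]'|grep -E "pos|ft"; python3 -m crank '[[0.9,[0,0,0.002],[0,0,0]],[0.9,[0,0,0.002],[0,0,0]]]'|grep -E "pos|ft"; python3 -m crank '[[0.9,[0,0,0.00133],[0,0,0]],[0.9,[0,0,0.00133],[0,0,0]]]'|grep -E "pos|ft"
```

```text
position: [0.5223, -0.4265, 0.2882]
ft_force: [0.8, -0.3, -2.3]
position: [0.5222, -0.4264, 0.2862]
ft_force: [-0.2, 0.3, -3.2]
position: [0.5223, -0.4265, 0.2853]
ft_force: [0.4, -0.2, -1.7]
```

```bash
python3 -m crank '[[0.9,[0.0027,0,0],[0,0,0]],[0.9,[0.0027,0,0.0007],[0,0,0]],[0.9,[0.0027,0,0.0007],[0,0,0]]]'|grep -E "pos|ft"; python3 -m crank '[[0.9,[0,0,0.0007],[0,0,0]],[0.9,[0,0,0.0007],[0,0,0]]]'|grep -E "pos|ft"
```

```text
position: [0.5234, -0.4249, 0.2853]
ft_force: [-2.4, 1.3, 5.0]
position: [0.5234, -0.4249, 0.2852]
ft_force: [-3.3, 3.6, 9.8]
```

Seated: the force rises at exactly the original height. Next I open the fingers, rise straight up and check.

```bash
python3 -m crank '[[0.6,[0,0,0],[0,0,0]],[0.3,[0,0,0],[0,0,0]],[0,[0,0,0],[0,0,0]],[0,[0,0,0],[0,0,0]],[0,[0,0,0],[0,0,0]]]'; python3 -m crank '[[0,[0,0,0],[0,0,0]],[0,[0,0,-0.04],[0,0,0]],[0,[0,0,-0.1],[0,0,0]],[0,[0,0,-0.16],[0,0,0]],[0,[0,0,-0.16],[0,0,0]]]'; python3 -m crank '[[0,[0,0,0],[0,0,0]],[0,[0,0,0],[0,0,0]],[0,[0,0,0],[0,0,0]],[0,[0,0,0],[0,0,0]],[0,[0,0,0],[0,0,0]]]'; python3 - <<'E'
from h import *
a=cam("wrist")["pixels"]; b=cam("side")["pixels"][160:310,220:380]
c=np.zeros((400,800,3),np.uint8); c[:250,:400]=cv2.resize(a,(400,250)); c[:375,400:]=cv2.resize(b,(400,375)); cv2.imwrite("pics/end.png",c)
E
```

```text
time: 17.6
position: [0.5235, -0.4248, 0.284]
eef_rot: [-0.0, 0.897, 0.442, -0.0]
ft_force: [-0.1, -0.0, 0.4]
finger_gap: 1.001
finger_force: 0.0
time: 18.1
position: [0.5234, -0.4264, 0.4108]
eef_rot: [0.004, 0.897, 0.442, 0.002]
ft_force: [0.4, -0.7, -0.0]
finger_gap: 1.002
finger_force: 0.0
time: 18.6
position: [0.5235, -0.4247, 0.4035]
eef_rot: [-0.0, 0.897, 0.442, -0.0]
ft_force: [-0.4, 0.6, -0.1]
finger_gap: 1.003
finger_force: 0.0
```

View pics/end.png

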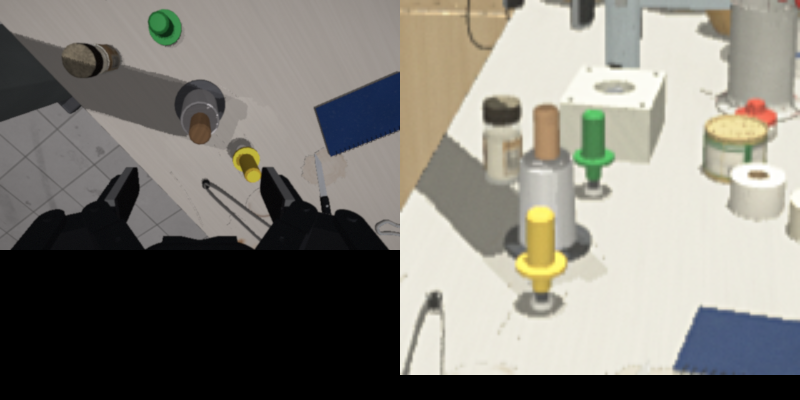

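The tool stands upright in its stand again (wrist (200,125), side crop (546,130)), and the bystanders are unmoved.

```bash
python3 -c "from station import sign_off; print(sign_off())"
```

```text
the job is handed in; nothing more can be done
None
```

The cap is snapped home and looks level, with a highest measured press of about 9 N. The tool is back in its stand, nothing else was moved, and the job was handed in at about 19 s of the 58 s allowed.

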